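Hold a leak-test coupler on a battery housing's tilted test plug

TASK

Pick up the leak-test coupler that stands on the bench and press it squarely onto the tilted test plug of the battery housing until it snaps over the plug, then push it on fully home against its spring. Finish while still gripping the coupler and holding it pressed home; do not let go. Leave the jar and the bottle standing where they are.

Things in the scene. Friction and masses are not known exactly. Their poses are not given: they have to be found in the camera images.
- coupler: Loose leak-test coupler, 0.22 kg, 100 mm tall, standing upright, open mouth down. Origin: centre of the mouth's rim (on the bench at the start); z up its axis. Steel sleeve 39 mm diameter to 34 mm; flange 46 mm diameter, 34-39 mm; black square grip above. Inside: funnel from 32 mm diameter at the rim to a 23 mm lip (4-8 mm deep), wider groove, blind end 29 mm deep. Any turn about its axis fits.
- coupler_grip (a point): Centre of the coupler's black square grip, 64 mm above the rim on its axis. The grip is 30 x 30 mm and 50 mm high (39 to 89 mm from the rim), its sides square to the coupler's x and y; grip any two opposite sides. Above it a valve stem, 18 mm diameter or less, to 100 mm.
- housing: Battery housing fixed to the bench: ribbed aluminium block, 124 x 112 mm, 65 mm high, with a grey bolted cover on its rear half. Origin: centre of its underside, x to its rear. On its front half stands a round 48 mm boss, tilted 0.44 rad (25 degrees) from vertical towards the front (-x), carrying the test plug. Tall fixed metal boxes stand on the bench 0.2 m to its left.
- plug: Test plug. Origin: centre of the upper face of its dark 42 mm collar, 69 mm above the bench, where the coupler's rim comes to rest when home; z outward along the plug, 0.44 rad from vertical. Steel spigot, 20 mm diameter, to 28 mm along z; two sprung balls 4 mm proud at +y and -y, 17 mm out. The lip passes them with 5 to 8 N; they snap out with the rim 5 mm from the collar.
- plug_valve (a joint): Sprung brass valve pin, 12 mm diameter, in the spigot's end: 0 m when free (8 mm proud, its end 36 mm from the collar), growing as the coupler presses it in, 0.007 with the coupler fully home. Pushes back with 6 N at 0 and 13 N at 0.007: let go and the coupler rises about 6 mm.
- screw_jar: Loose round jar with a black lid, near the front of the bench, 50 mm diameter, 69 mm tall; origin under its centre. Bystander (the like jar at the back is a fixed one).
- flux_bottle: Loose small white bottle with a red pointed cap, 35 mm diameter, 97 mm tall; origin under its centre. Bystander.

How it is judged:
On the way, in this order (a step that is already met when the one before it is completed fails the run):
1. the coupler is lifted off the bench in the gripper (height (world z) of coupler above 0.04 m and contact force between the fingers and coupler above 1 N), for 0.1 s.
2. the coupler has snapped over the plug's balls, square on the plug (distance between coupler and plug below 0.0052 m and angle between the z axis of coupler and the z axis of plug, either way round below 0.12 rad), for 0.2 s.
At the end, for the whole second after the job is handed in: The coupler is snapped on and held home: its rim centre within 3.5 mm of the plug's collar, its axis within 0.12 rad of the plug's, the valve pin pressed in by more than 4.5 mm, and the fingers still gripping it (more than 2 N) (distance between coupler and plug below 0.0035 m and angle between the z axis of coupler and the z axis of plug, either way round below 0.12 rad and value of joint plug_valve above 0.0045 m and contact force between the fingers and coupler above 2 N); the arm keeps its last pose, push and grip.
It fails at once if the jar is moved by more than 30 mm or tipped (distance of screw_jar from where it was at the start of the episode above 0.03 m or angle between screw_jar's own z axis and vertical above 0.5 rad).
It fails at once if the bottle is moved by more than 30 mm or tipped (distance of flux_bottle from where it was at the start of the episode above 0.03 m or angle between flux_bottle's own z axis and vertical above 0.5 rad).
It also fails if it takes over 40 s, if anything falls off the work surface, if the arm or the gripper's body presses on something with over 40 N, if the wrist force passes 120 N, or if a joint passes its speed limit or range.

ROBOT

A 6-joint arm with a two-finger parallel gripper is mounted at the origin on a cart in front of the work surface, level with it; the furniture and walls round the work are solid. World frame = base frame: x ahead of the robot, y to its left, z up, the work surface at z = 0. Lengths are in m, angles in rad, forces in N, time in s.
With the tool pointing down it reaches from about 0.25 to 0.775 m from the base axis. Payload 4 kg.
Tool frame: the origin (TCP) lies on the centre line of the jaws, within the pads' length; the fingertips stand 14 mm ahead of it and the grasp point (between the pads) lies 5 mm behind it (robot.tcp_to_tips is the distance from the TCP to the fingertips, in m); z points along the fingers, y is the line along which they close (so a half turn about z gives the same grasp; the last joint's range is limited). The gripper opens to 94 mm and grips with 3 to 60 N. Pads are 16 mm wide; open, the fingers measure 119 mm over their backs; the gripper's body (75 mm by 177 mm) begins 78 mm behind the grasp point.
Start: joints at [1.117, 0.087, 1.371, -0, 1.684, -0.103], TCP at [0.189, 0.517, 0.22] pointing down, gripper open.
Joint ranges: [-3.1, 3.1], [-0.76, 2.03], [0.27, 2.55], [-1.08, 4.22], [0.17, 2.65], [-2.57, 2.57]. Speed limits (rad/s): [2.79, 2.79, 3.14, 3.14, 3.14, 3.14].

INTERFACE

Orientations are given as [roll, pitch, yaw] about the fixed x, y, z axes, in that order (R = Rz(yaw) Ry(pitch) Rx(roll)).
In Python, from bench import robot gives the robot as it stands.
- The arm moves only by the tool carry_out, never from a script. Its argument "increments" is a list of rows, each a list of 3 entries, a list of its own where there are three numbers: the closure in counts, from 0 (fully open) to 255 (shut), then the shift along the tool's x, y, z in mm, then the turn about the tool's z in degrees. In form: [[fingers, [dx, dy, dz], twist], ...]. A call has 1 to 8 rows; each row shifts and turns the commanded pose from where the row before left it, along the tool's axes as they then stand; what a row does not reach is not made up. A row lasts 1/10 s, in which the tool goes at most 50 mm and 8.59 degrees, less where a joint would pass 70% of its speed; a pose out of reach is approached as far as the arm can. A call with a gripper value outside its range is refused whole. The fingers move at their own pace and stop on an object; the grip force is fixed at half the most. Time passes only in rows, so rows that do not move let the fingers close. It gives the time, the measured TCP pose, the force, the opening and the grip force at its end, in the units of the state.
- robot.get_obs(): the state, without advancing time (a new reading comes with each control period).
- robot.snapshot(name): name is "side" or "top"; returns the picture (384x512x3 uint8, blue, green, red); there is no depth.
- robot.get_calibration(name): a dict with "vfov" (degrees; the focal length in pixels is half the picture's height over the tangent of half this angle, whatever the lens; pixels are square), "cx", "cy" (the principal point, pixels), "T" (4x4, takes a point from camera to world coordinates). Camera axes: x right, y down, z forward; pixel columns grow to the right and rows downward; lengths in m; the calibration is good to about 2 mm. A picture is of the moment at which its call begins. get_calibration takes no time and is no camera call.
- robot.close_job(): hands the job in; it is judged then, once.
The state is a dict: "time": time; "joint_positions": joint angles; "qvel": joint speeds; "joint_torque": joint torques, N m; "tool_pos": TCP position; "ee_rot": TCP orientation; "wrist_force": force on the tool from outside, world axes, zero at the start; "wrist_torque": the same for the moment, N m; "width": finger opening in m; "finger_force": force on a finger pad.
Only numpy, scipy, OpenCV 4.12 (cv2) and the standard library are available. Lean on these libraries where they do the work, as an engineer would, in place of code of your own. Each camera call takes 0.05 s, during which the arm holds its last target. There are 200 camera calls.

## Working session

There is one attempt and no reset: what is moved stays moved. The work goes in short steps, Python scripts to look and compute and a tool call to move; the robot and the scene stay as the last step left them, time stands still between calls to the robot, and variables do not carry over. Pictures are saved under pics/ and viewed, at most 10 in all, crops included, and the job is handed in when it is done.

Besides the shell and the picture viewer there is one more tool, called as name(argument=value, ...), one argument or row to a line, values as JSON. carry_out: Moves the arm, as the interface text tells. Its arguments: {"type":"object","properties":{"increments":{"type":"array","items":{"type":"array"}}},"required":["increments"]}

```bash
mkdir -p pics; cat > h.py <<'E'
import numpy as np, cv2
from bench import robot
from scipy.spatial.transform import Rotation as R
def ray(n,u,v):
    c=robot.get_calibration(n);f=192/np.tan(np.radians(c["vfov"])/2);T=np.array(c["T"])
    d=T[:3,:3]@np.array([(u-c["cx"])/f,(v-c["cy"])/f,1]);return T[:3,3],d/np.linalg.norm(d)
def plane(n,u,v,z):
    o,d=ray(n,u,v);return o+d*(z-o[2])/d[2]
def proj(n,p):
    c=robot.get_calibration(n);f=192/np.tan(np.radians(c["vfov"])/2);T=np.array(c["T"])
    q=T[:3,:3].T@(np.array(p)-T[:3,3]);return np.array([c["cx"]+f*q[0]/q[2],c["cy"]+f*q[1]/q[2]])
def two(a,b):
    (o1,d1),(o2,d2)=ray("side",*a),ray("top",*b)
    s=np.linalg.lstsq(np.c_[d1,-d2],o2-o1,rcond=None)[0];p,q=o1+d1*s[0],o2+d2*s[1];return (p+q)/2,np.linalg.norm(p-q)
E
python3 - <<'E'
from h import *
for n in("side","top"):
    cv2.imwrite(f"pics/{n}1.png",cv2.resize(robot.snapshot(n),None,fx=1.5625,fy=1.5625,interpolation=cv2.INTER_CUBIC));c=robot.get_calibration(n);print(n,c["vfov"],c["cx"],c["cy"],np.round(c["T"],3).tolist())
print(robot.get_obs())
E
```

```text
side 52.70796178057039 261.29839177430785 192.14633794305416 [[0.975, 0.182, -0.129, 0.649], [0.223, -0.78, 0.585, -0.339], [0.006, -0.599, -0.801, 0.773], [0.0, 0.0, 0.0, 1.0]]
top 53.05494771389667 250.72520786095438 184.41918055343243 [[-0.027, -0.996, 0.086, 0.462], [-0.999, 0.029, 0.019, 0.128], [-0.021, -0.085, -0.996, 0.929], [0.0, 0.0, 0.0, 1.0]]
{'time': 0.1, 'joint_positions': array([ 1.11690490e+00,  8.78812865e-02,  1.37207191e+00,  1.38674343e-05,
        1.68359688e+00, -1.03099061e-01]), 'qvel': array([ 0.00239538, -0.00092773, -0.00327442,  0.00072477,  0.000865  ,
        0.00067436]), 'joint_torque': array([ 1.73161890e-03, -3.41253269e+01, -3.03303301e+01,  7.18397833e-02,
        3.03940522e-02, -7.61757633e-05]), 'tool_pos': array([0.18880152, 0.51609345, 0.21843692]), 'ee_rot': array([-3.13964705e+00, -2.15159847e-04,  2.79080163e+00]), 'wrist_force': array([ 1.31821848, -0.3425364 ,  0.7418025 ]), 'wrist_torque': array([ 0.04962386, -0.00777836, -0.03743722]), 'finger_force': 0.0, 'width': 0.09374705822815732}
```

View pics/side1.png

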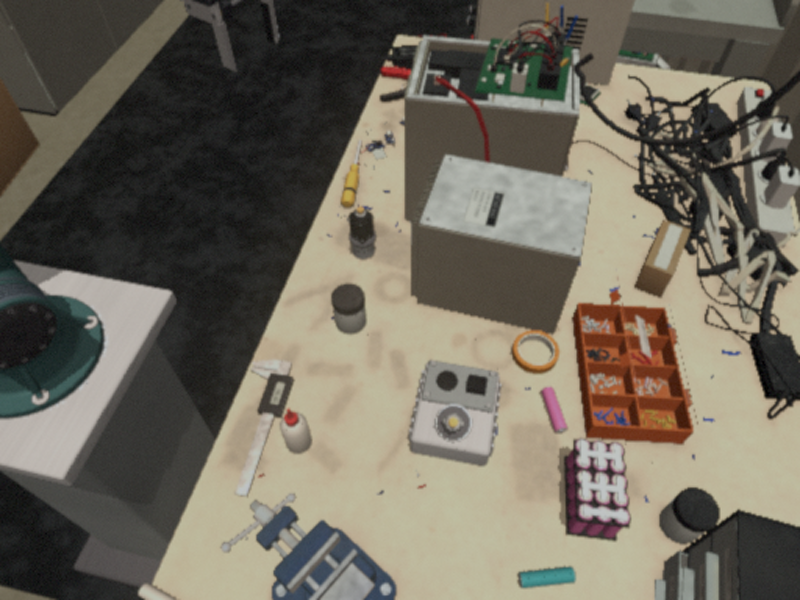

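View pics/top1.png

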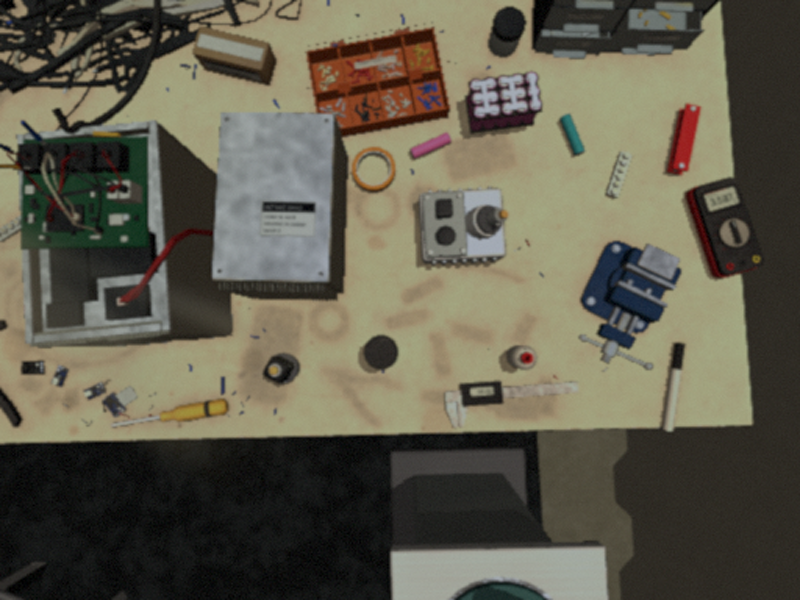

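Side view: coupler about (362,232), jar (348,310), bottle (295,430), housing plug (453,422). Top view: coupler (280,370), jar (380,352), bottle (521,357), plug (490,218), pin tip (504,213). All are in 1.5625x pixels. I'll zoom in on the coupler and the plug.

```bash
python3 - <<'E'
from h import *
S=cv2.imread("pics/side1.png");s=robot.snapshot("side");t=robot.snapshot("top")
def crop(i,u,v,w=50,h=37): return cv2.resize(i[v-h:v+h,u-w:u+w],(400,296),interpolation=cv2.INTER_CUBIC)
m=np.vstack([np.hstack([crop(s,232,149),crop(t,180,236)]),np.hstack([crop(s,290,264),crop(t,305,140)])])
cv2.imwrite("pics/m1.png",m)
k=1.5625
for nm,a,b in [("coupler",(362,232),(280,370)),("jar",(348,310),(380,352)),("bottle",(295,430),(521,357)),("pin",(453,422),(504,213))]:
    p,e=two(np.array(a)/k,np.array(b)/k);print(nm,p.round(3),e.round(4))
E
```

```text
coupler [0.424 0.313 0.043] 0.0035
jar [0.444 0.165 0.03 ] 0.0003
bottle [ 0.432 -0.042  0.037] 0.0015
pin [ 0.634 -0.015  0.102] 0.0006
```

View pics/m1.png

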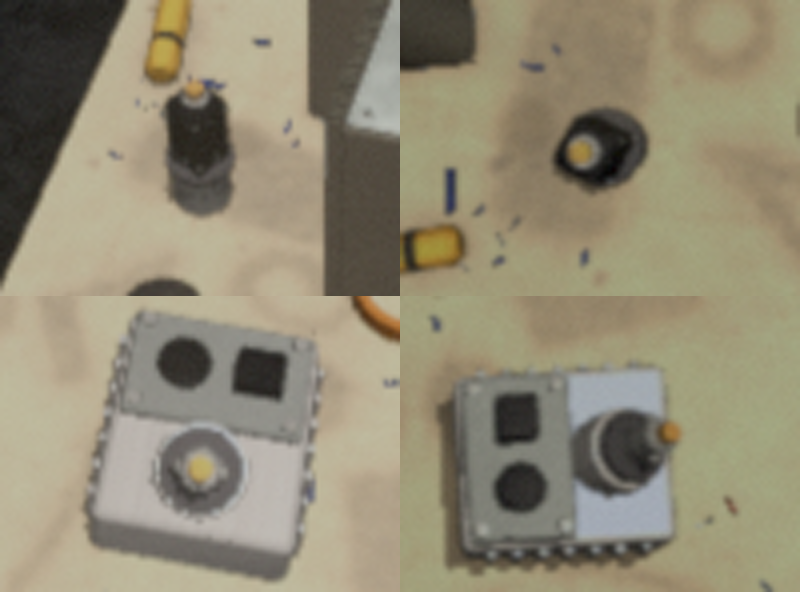

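The mosaic is at 4x. Coupler stem top is at side (194,88) and top (181,152). The brass pin is at side (200,172) and top (269,137), relative to each crop. The housing front faces -y, so the plug leans towards -y. Tool commands can't tilt, so the coupler must be pivoted 25° between the pads, for example against the housing's rear edge. Next I'll get precise positions and the grip yaw.

```bash
python3 - <<'E'
from h import *
p,e=two((182+194/4,112+88/4),(130+181/4,199+152/4));print("stem top",p.round(4),e.round(4), plane("top",130+181/4,199+152/4,.1).round(4),plane("side",182+194/4,112+88/4,.1).round(4))
p,e=two((240+200/4,227+172/4),(255+269/4,103+137/4));print("pin",p.round(4),e.round(4))
for nm,(u,v) in dict(RL=(62,82),RR=(70,256),FL=(263,74),FR=(272,244)).items(): print(nm,plane("top",255+u/4,103+v/4,.065).round(4))
for nm,(u,v) in dict(RL=(140,16),RR=(318,46),FL=(90,220),FR=(300,258)).items(): print("s",nm,plane("side",240+u/4,227+v/4,.065).round(4))
# tall box top heights: near-box corners (1.5625 px)
k=1.5625
for a,b in [((590,185),(333,113)),((580,247),(330,287)),((425,222),(214,279))]:
    p,e=two(np.array(a)/k,np.array(b)/k);print("box",p.round(3),e.round(4))
s=robot.snapshot("side");t=robot.snapshot("top")
f=lambda i,u,v:cv2.resize(np.uint8(255*(i[v-18:v+18,u-16:u+16]/255.)**.5),(512,576),interpolation=cv2.INTER_CUBIC)
m=np.hstack([f(s,232,149),f(t,180,236)])[:, :]
cv2.imwrite("pics/m2.png",cv2.resize(m,(800,450)))
E
```

```text
stem top [0.4257 0.3098 0.0981] 0.0023 [0.4247 0.309  0.1   ] [0.4274 0.3084 0.1   ]
pin [ 0.6329 -0.0143  0.0999] 0.0024
RL [0.6744 0.0956 0.065 ]
RR [0.5743 0.0943 0.065 ]
FL [ 0.6753 -0.0188  0.065 ]
FR [ 0.5777 -0.0197  0.065 ]
s RL [0.586  0.0844 0.065 ]
s RR [0.6806 0.0877 0.065 ]
s FL [ 0.5857 -0.034   0.065 ]
s FR [ 0.688  -0.0301  0.065 ]
box [0.722 0.201 0.303] 0.0303
box [0.637 0.206 0.208] 0.2202
box [0.539 0.408 0.01 ] 0.0535
```

View pics/m2.png

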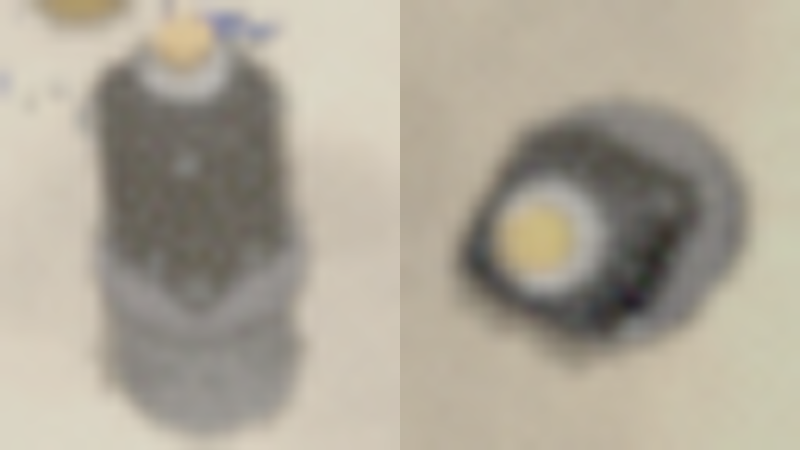

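The side view shows a grip corner facing the camera (the V at (195,310)), and the top view shows a diamond. That puts the grip yaw at about 62° mod 90.

```bash
cat >> h.py <<'E'
def go(p,ty):
    """increments (mm, tool axes now) to world TCP p; twist for tool-y azimuth ty deg"""
    o=robot.get_obs();M=R.from_euler("xyz",o["ee_rot"]).as_matrix()
    a=np.degrees(np.arctan2(M[1,1],M[0,1]));tw=-(ty-a);tw=(tw+90)%180-90
    print("d",(M.T@(np.array(p)-o["tool_pos"])*1000).round(1),"twist",tw.round(1),"tcp",o["tool_pos"].round(4),"rpy",o["ee_rot"].round(3),"t",o["time"],"w",o["width"],o["finger_force"],o["wrist_force"].round(1))
E
python3 - <<'E'
from h import *
k=1.5625
for a,b in [((422,222),(330,287)),((580,247),(333,113)),((590,183),(220,115)),((443,157),(214,279))]:
    p,e=two(np.array(a)/k,np.array(b)/k);print("box",p.round(3),e.round(4))
p,e=two(np.array((408,100))/k,np.array((165,340))/k);print("box2",p.round(3),e.round(4))
go((.426,.309,.19),62);go((.426,.309,.062),62)
E
```

```text
box [0.536 0.221 0.183] 0.0134
box [0.748 0.21  0.201] 0.0032
box [0.759 0.359 0.179] 0.0029
box [0.544 0.366 0.18 ] 0.0006
box2 [0.475 0.407 0.238] 0.012
d [-293.9 -113.2   29.2] twist 7.9 tcp [0.189  0.5163 0.2191] rpy [-3.141 -0.     2.791] t 0.3 w 0.09363537088670947 0.0 [ 0.1 -0.1 -0. ]
d [-293.9 -113.1  157.2] twist 7.9 tcp [0.189  0.5163 0.2191] rpy [-3.141 -0.     2.791] t 0.3 w 0.09363537088670947 0.0 [ 0.1 -0.1 -0. ]
```

carry_out(
  increments=[
    [0,[-42,-16,4],0],
    [0,[-42,-16,4],0],
    [0,[-42,-16,4],0],
    [0,[-42,-16,4],0],
    [0,[-42,-16,4],0],
    [0,[-42,-16,4],0],
    [0,[-42,-17,5],0],
    [0,[0,0,0],7.9],
  ],
)

```text
time: 1.1
tool_pos: [0.4295, 0.3053, 0.1893]
ee_rot: [-3.139, 0.001, 2.643]
wrist_force: [-0.5, 1.7, 0.8]
width: 0.0939
finger_force: 0.0
```

```bash
python3 - <<'E'
from h import *
go((.426,.309,.062),62)
i=robot.snapshot("side"); t=robot.snapshot("top")
f=lambda i,u,v,w=60,h=60:cv2.resize(i[v-h:v+h,u-w:u+w],(400,400),interpolation=cv2.INTER_CUBIC)
cv2.imwrite("pics/m3.png",np.hstack([f(i,232,140),f(t,190,220)]))
E
```

```text
d [  5.    1.9 127.3] twist -0.6 tcp [0.4295 0.3053 0.1893] rpy [-3.139e+00  1.000e-03  2.643e+00] t 1.1 w 0.09388962956428085 0.0 [-0.5  1.7  0.8]
```

View pics/m3.png

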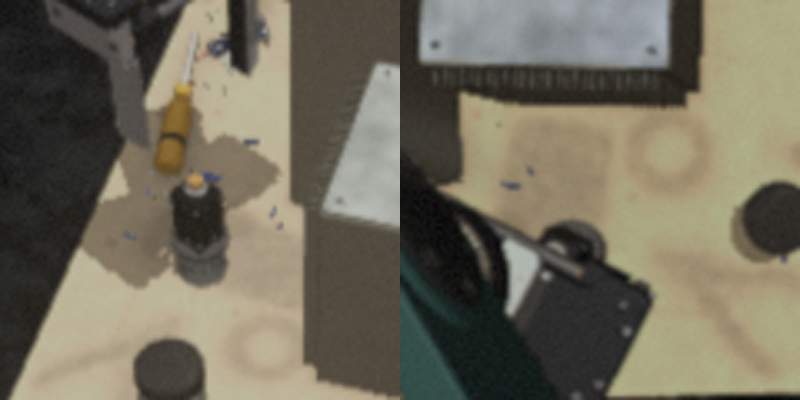

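The open fingers straddle the coupler: their tips show at (135,140) and (240,65) in the side crop, with the coupler between and below. I'll descend.

carry_out(
  increments=[
    [0,[5,2,20],0],
    [0,[0,0,36],0],
    [0,[0,0,36],0],
    [0,[0,0,25],0],
    [0,[0,0,10],0],
    [0,[0,0,0],0],
  ],
)

```text
time: 1.8
tool_pos: [0.4214, 0.3136, 0.0622]
ee_rot: [-3.139, -0.002, 2.656]
wrist_force: [-0.8, -0.7, -0.2]
width: 0.0941
finger_force: 0.0
```

carry_out(
  increments=[
    [255,[0,0,0],0],
    [255,[0,0,0],0],
    [255,[0,0,0],0],
    [255,[0,0,0],0],
    [255,[0,0,0],0],
    [255,[0,0,0],0],
  ],
)

```text
time: 2.4
tool_pos: [0.4229, 0.3135, 0.0637]
ee_rot: [3.141, 0.0, 2.653]
wrist_force: [-0.9, 0.2, 0.4]
width: 0.0494
finger_force: 0.0
```

carry_out(
  increments=[
    [255,[-4,-2,0],0],
    [255,[0,0,0],0],
    [255,[0,0,0],0],
    [255,[0,0,0],0],
    [255,[0,0,0],0],
    [255,[0,0,0],0],
  ],
)

```text
time: 3.0
tool_pos: [0.4257, 0.3098, 0.0635]
ee_rot: [3.141, 0.001, 2.653]
wrist_force: [1.7, -0.4, -0.3]
width: 0.0301
finger_force: 30.0
```

carry_out(
  increments=[
    [255,[0,0,-15],0],
    [255,[0,0,-30],0],
    [255,[0,0,-45],0],
    [255,[0,0,-45],0],
    [255,[0,0,-45],0],
    [255,[0,0,-10],0],
    [255,[0,0,0],0],
  ],
)

```text
time: 3.7
tool_pos: [0.4258, 0.3103, 0.2548]
ee_rot: [3.139, 0.002, 2.653]
wrist_force: [-0.7, -1.0, -3.4]
width: 0.0301
finger_force: 30.0
```

```bash
python3 - <<'E'
from h import *
go((.48,.13,.25),62)
E
```

```text
d [-132.4 -133.8    4.7] twist 0.0 tcp [0.4258 0.3103 0.2548] rpy [3.139e+00 2.000e-03 2.653e+00] t 3.7 w 0.03012831203364846 29.97845560312271 [-0.7 -1.  -3.4]
```

carry_out(
  increments=[
    [255,[-20,-20,1],0],
    [255,[-28,-28,1],0],
    [255,[-32,-32,1],0],
    [255,[-32,-32,1],0],
    [255,[-20,-21,1],0],
    [255,[0,0,0],7.6],
    [255,[0,0,0],7.6],
    [255,[0,0,0],7.6],
  ],
)

```text
time: 4.5
tool_pos: [0.4779, 0.1297, 0.2438]
ee_rot: [-3.135, -0.004, 2.248]
wrist_force: [-0.4, 1.3, -2.2]
width: 0.0297
finger_force: 30.0
```

carry_out(
  increments=[
    [255,[0,0,0],7.6],
    [255,[0,0,0],7.6],
    [255,[0,0,0],7.6],
    [255,[0,0,0],7.6],
    [255,[0,0,0],7.4],
    [255,[0,0,0],0],
  ],
)

```text
time: 5.1
tool_pos: [0.4779, 0.1303, 0.2443]
ee_rot: [-3.134, 0.001, 1.596]
wrist_force: [-0.1, 0.5, -2.1]
width: 0.0301
finger_force: 30.0
```

```bash
python3 - <<'E'
from h import *
go((.632,.135,.25),1.4);go((.632,.135,.112),1.4)
E
```

```text
d [  0.9 154.1  -6.9] twist 0.0 tcp [0.4779 0.1303 0.2443] rpy [-3.134e+00  1.000e-03  1.596e+00] t 5.1 w 0.03009488681171999 29.979541897773743 [-0.1  0.5 -2.1]
d [  1.  155.1 131.1] twist 0.0 tcp [0.4779 0.1303 0.2443] rpy [-3.134e+00  1.000e-03  1.596e+00] t 5.1 w 0.03009488681171999 29.979541897773743 [-0.1  0.5 -2.1]
```

carry_out(
  increments=[
    [255,[0,25,0],0],
    [255,[0,42,0],0],
    [255,[0,42,0],0],
    [255,[1,30,0],0],
    [255,[0,15,0],0],
    [255,[0,0,20],0],
    [255,[0,0,35],0],
    [255,[0,0,0],0],
  ],
)

```text
time: 5.9
tool_pos: [0.6292, 0.1346, 0.1837]
ee_rot: [-3.124, 0.002, 1.598]
wrist_force: [-0.5, -0.1, -3.3]
width: 0.0299
finger_force: 30.0
```

carry_out(
  increments=[
    [255,[0,0,30],0],
    [255,[0,0,30],0],
    [255,[0,0,15],0],
    [255,[0,0,0],0],
    [255,[0,0,0],0],
  ],
)

```text
time: 6.4
tool_pos: [0.6338, 0.1353, 0.1194]
ee_rot: [3.141, -0.0, 1.596]
wrist_force: [0.6, -0.6, -2.0]
width: 0.0299
finger_force: 30.0
```

```bash
python3 - <<'E'
from h import *
go((.632,.135,.112),1.4)
i=robot.snapshot("side"); t=robot.snapshot("top")
cv2.imwrite("pics/m4.png",np.hstack([cv2.resize(x,(400,400),interpolation=cv2.INTER_CUBIC) for x in (i[170:310,220:360],t[70:210,220:360])]))
E
```

```text
d [-0.3 -1.8  7.4] twist 0.0 tcp [0.6338 0.1353 0.1194] rpy [ 3.141 -0.     1.596] t 6.4 w 0.02993560171541573 29.97847706079483 [ 0.6 -0.6 -2. ]
```

View pics/m4.png

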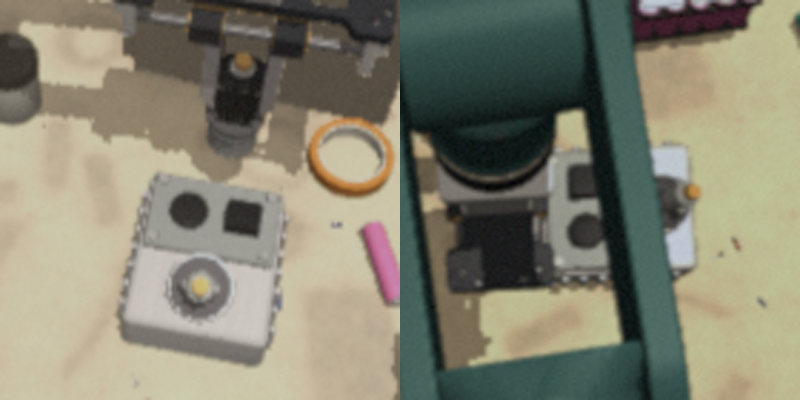

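The coupler hangs upright between the fingers at (235,105) in the side crop, just behind the housing's rear edge at (220,185). I'll lower it and push towards -y until contact.

carry_out(
  increments=[
    [255,[0,0,7],0],
    [255,[-8,0,0],0],
    [255,[-6,0,0],0],
    [255,[-2,0,0],0],
    [255,[0,0,0],0],
  ],
)

```text
time: 7.0
tool_pos: [0.634, 0.1185, 0.1117]
ee_rot: [3.141, -0.0, 1.594]
wrist_force: [0.1, -0.3, -2.4]
width: 0.0298
finger_force: 30.0
```

carry_out(
  increments=[
    [255,[-3,0,0],0],
    [255,[0,0,0],0],
  ],
)

```text
time: 7.2
tool_pos: [0.634, 0.1163, 0.1116]
ee_rot: [3.141, -0.001, 1.595]
wrist_force: [-0.6, 0.1, -2.3]
width: 0.0299
finger_force: 30.0
```

carry_out(
  increments=[
    [255,[-3,0,0],0],
    [255,[0,0,0],0],
  ],
)

```text
time: 7.4
tool_pos: [0.6339, 0.1155, 0.1118]
ee_rot: [3.141, -0.005, 1.596]
wrist_force: [0.5, 4.8, -2.6]
width: 0.0301
finger_force: 30.0
```

carry_out(
  increments=[
    [255,[-3,0,0],0],
    [255,[0,0,0],0],
  ],
)

```text
time: 7.6
tool_pos: [0.634, 0.1133, 0.1121]
ee_rot: [3.141, -0.006, 1.597]
wrist_force: [0.2, 6.0, -0.5]
width: 0.0299
finger_force: 30.0
```

carry_out(
  increments=[
    [255,[-3,0,0],0],
    [255,[-3,0,0],0],
    [255,[0,0,0],0],
  ],
)

```text
time: 7.9
tool_pos: [0.6342, 0.1076, 0.1128]
ee_rot: [3.14, -0.006, 1.597]
wrist_force: [-2.4, 5.9, 0.7]
width: 0.0297
finger_force: 30.0
```

carry_out(
  increments=[
    [255,[-3,0,0],0],
    [255,[-3,0,0],0],
    [255,[0,0,0],0],
  ],
)

```text
time: 8.2
tool_pos: [0.6343, 0.1015, 0.113]
ee_rot: [3.14, -0.006, 1.597]
wrist_force: [-1.1, 6.7, 0.8]
width: 0.0298
finger_force: 30.0
```

```bash
python3 - <<'E'
from h import *
go((.632,.094,.112),1.4)
i=robot.snapshot("side")
cv2.imwrite("pics/m5.png",cv2.resize(i[165:275,250:360],(600,600),interpolation=cv2.INTER_CUBIC))
E
```

```text
d [-7.5 -2.5  1. ] twist 0.1 tcp [0.6343 0.1015 0.113 ] rpy [ 3.14  -0.006  1.597] t 8.2 w 0.029777598937790837 29.999995529651642 [-1.1  6.7  0.8]
```

View pics/m5.png

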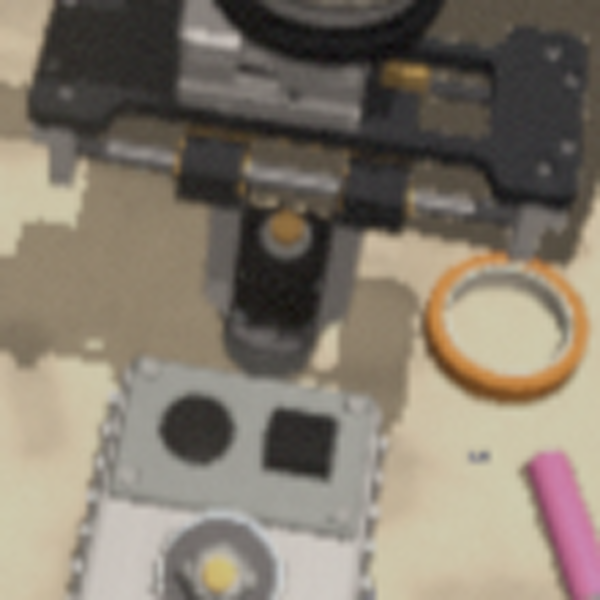

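The coupler is pivoting cleanly at about 7 N; its stem tip at (285,228) now leans towards the camera. I'll continue to about 25°.

carry_out(
  increments=[
    [255,[-3,0,0],0],
    [255,[-3,0,0],0],
    [255,[-2,0,0],0],
    [255,[0,0,0],0],
  ],
)

```text
time: 8.65
tool_pos: [0.6346, 0.0934, 0.113]
ee_rot: [3.14, -0.006, 1.597]
wrist_force: [-1.3, 5.9, 1.5]
width: 0.0297
finger_force: 30.0
```

carry_out(
  increments=[
    [255,[8,0,0],0],
    [255,[8,0,-5],0],
    [255,[0,0,-25],0],
    [255,[0,0,-45],0],
    [255,[0,0,-35],0],
    [255,[0,0,0],0],
    [255,[0,0,0],0],
  ],
)

```text
time: 9.35
tool_pos: [0.6345, 0.1063, 0.2221]
ee_rot: [3.14, 0.0, 1.595]
wrist_force: [-0.5, -0.6, -2.4]
width: 0.03
finger_force: 30.0
```

```bash
python3 - <<'E'
from h import *
go((.634,-.03,.222),1.4)
o=robot.get_obs();g=o["tool_pos"]+[0,0,.005]
for th in(15,20,25,30):
    a=np.array([0,-np.sin(np.radians(th)),np.cos(np.radians(th))]);print(th,"stemtop",proj("side",g+a*.0315).round(1),"rim",proj("side",g-a*.0685).round(1))
i=robot.snapshot("side");u,v=proj("side",g).astype(int);print(u,v)
cv2.imwrite("pics/m6.png",cv2.resize(i[v-40:v+40,u-40:u+40],(600,600),interpolation=cv2.INTER_CUBIC))
E
```

```text
d [-136.2   -3.8    0.2] twist 0.0 tcp [0.6345 0.1063 0.2221] rpy [3.14  0.    1.595] t 9.35 w 0.029957488973408157 29.999508261680603 [-0.5 -0.6 -2.4]
15 stemtop [307.9 172.1] rim [304.9 193.7]
20 stemtop [307.6 173.6] rim [305.4 190.9]
25 stemtop [307.3 175.1] rim [306. 188.]
30 stemtop [307.  176.6] rim [306.5 185.1]
306 179
```

View pics/m6.png

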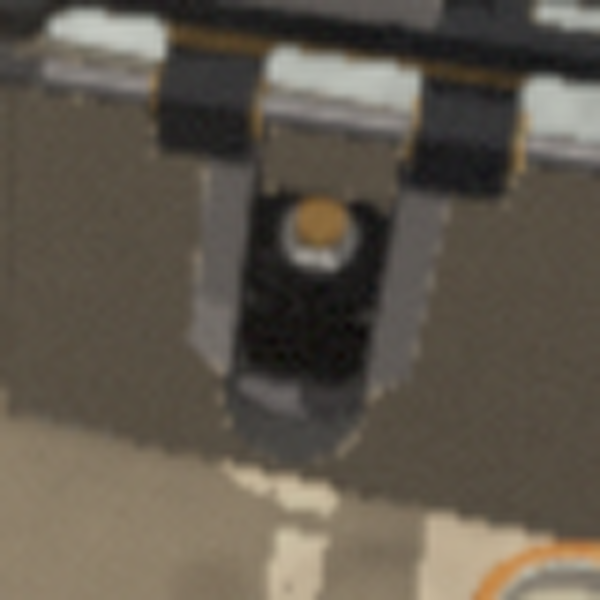

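```bash
python3 - <<'E'
from h import *
from scipy.optimize import least_squares
g=np.array([.6345,.1063,.2271])
def pts(th,dy,dz):
    a=np.array([0,-np.sin(th),np.cos(th)]);n=np.array([0,-np.cos(th),-np.sin(th)])
    r=g+[0,dy,dz]-a*.0685
    return [proj("side",r+a*x+n*y)[1] for x,y in((.1,0),(.039,.015),(0,.0195))]
m=np.array([168.3,189.7,200.3])
for th in (0,10,15,20,25,30):print(th,np.round(pts(np.radians(th),0,0),1))
s=least_squares(lambda x:np.r_[pts(x[0],0,x[1])-m],[.3,0]);print(np.degrees(s.x[0]),s.x[1],s.fun)
E
```

```text
0 [168.2 195.7 209.6]
10 [170.7 194.1 205.2]
15 [172.1 193.2 202.8]
20 [173.6 192.1 200.2]
25 [175.1 191.  197.5]
30 [176.6 189.8 194.7]
14.356505659566498 0.010060458389178458 [-0.13528532  0.35621143 -0.21669898]
```

```bash
python3 - <<'E'
from h import *
for nm,T,px,th in [("up",(.6338,.1353,.1194),(305,191.7),0),("mid",(.6343,.1015,.113),(302.2,206.8),16),("now",(.6345,.1063,.2221),(308.8,168.3),25)]:
    for t in sorted({0,th}):
        a=np.array([0,-np.sin(np.radians(t)),np.cos(np.radians(t))]);print(nm,t,proj("side",np.array(T)+[0,0,.005]+a*.0315).round(1),px)
E
python3 - <<'E'
from h import *
i=robot.snapshot("side")
g=np.float32(i[150:215,275:340]);g=np.uint8(255*(g/255)**.6)
cv2.imwrite("pics/m7.png",cv2.resize(g,(600,600),interpolation=cv2.INTER_CUBIC))
E
```

```text
up 0 [305.2 190.7] (305, 191.7)
mid 0 [302.4 206.1] (302.2, 206.8)
mid 16 [301.6 210.1] (302.2, 206.8)
now 0 [308.7 168.2] (308.8, 168.3)
now 25 [307.3 175.1] (308.8, 168.3)
```

View pics/m7.png

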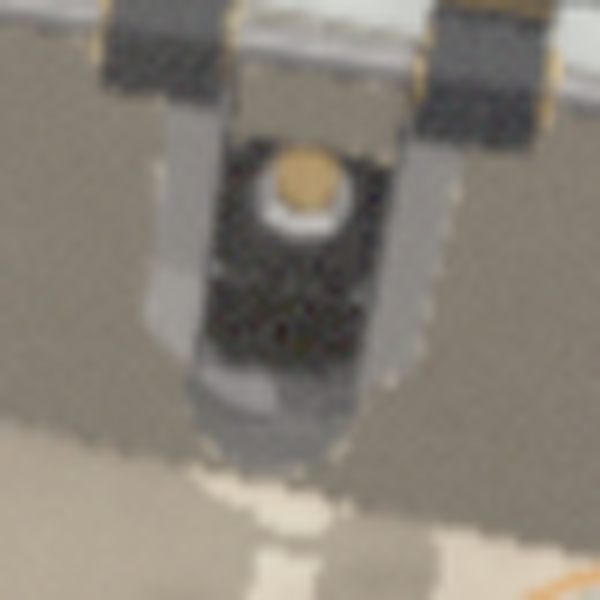

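The stem tip at (305,178) and the sleeve bottom at about (275,468) in this crop give a tilt of about 14°, with some slip in the pads. I'll push a second time. From here I'll track the tilt from image column profiles rather than viewing pictures.

```bash
cat >> h.py <<'E'
def prof():
    i=np.float32(robot.snapshot("side"));o=robot.get_obs()
    u,v=proj("side",o["tool_pos"]+[0,0,.005]);u=int(round(u));v=int(round(v))
    g=i[v-16:v+28,u-2:u+2].mean(axis=(1));rb=g[:,2]-g[:,0]
    print("u,v",u,v); print("gray",dict(zip(range(v-16,v+28),g.mean(1).astype(int)))); print("r-b",dict(zip(range(v-16,v+28),rb.astype(int))))
E
python3 - <<'E'
from h import *
prof(); go((.634,.098,.115),1.4)
E
```

```text
u,v 306 181
gray {165: np.int64(64), 166: np.int64(52), 167: np.int64(76), 168: np.int64(95), 169: np.int64(99), 170: np.int64(98), 171: np.int64(100), 172: np.int64(102), 173: np.int64(109), 174: np.int64(120), 175: np.int64(84), 176: np.int64(48), 177: np.int64(29), 178: np.int64(26), 179: np.int64(24), 180: np.int64(25), 181: np.int64(25), 182: np.int64(21), 183: np.int64(19), 184: np.int64(21), 185: np.int64(21), 186: np.int64(20), 187: np.int64(21), 188: np.int64(19), 189: np.int64(24), 190: np.int64(33), 191: np.int64(47), 192: np.int64(61), 193: np.int64(66), 194: np.int64(68), 195: np.int64(67), 196: np.int64(65), 197: np.int64(70), 198: np.int64(68), 199: np.int64(69), 200: np.int64(76), 201: np.int64(86), 202: np.int64(107), 203: np.int64(152), 204: np.int64(177), 205: np.int64(182), 206: np.int64(179), 207: np.int64(158), 208: np.int64(124)}
r-b {165: np.int64(17), 166: np.int64(27), 167: np.int64(50), 168: np.int64(61), 169: np.int64(65), 170: np.int64(64), 171: np.int64(58), 172: np.int64(47), 173: np.int64(22), 174: np.int64(11), 175: np.int64(6), 176: np.int64(4), 177: np.int64(4), 178: np.int64(3), 179: np.int64(0), 180: np.int64(4), 181: np.int64(2), 182: np.int64(3), 183: np.int64(2), 184: np.int64(4), 185: np.int64(1), 186: np.int64(3), 187: np.int64(5), 188: np.int64(5), 189: np.int64(4), 190: np.int64(3), 191: np.int64(4), 192: np.int64(3), 193: np.int64(4), 194: np.int64(6), 195: np.int64(4), 196: np.int64(5), 197: np.int64(5), 198: np.int64(5), 199: np.int64(6), 200: np.int64(9), 201: np.int64(17), 202: np.int64(29), 203: np.int64(40), 204: np.int64(42), 205: np.int64(39), 206: np.int64(38), 207: np.int64(38), 208: np.int64(34)}
d [ -8.1   1.4 103.1] twist -0.0 tcp [0.6329 0.1061 0.2181] rpy [-3.136e+00  1.000e-03  1.595e+00] t 9.5 w 0.029851495190789584 29.999502897262573 [-0.7 -0.4 -2.7]
```

carry_out(
  increments=[
    [255,[0,0,25],0],
    [255,[0,0,40],0],
    [255,[0,0,30],0],
    [255,[0,0,10],0],
    [255,[-8,0,0],0],
    [255,[-8,0,0],0],
    [255,[0,0,0],0],
  ],
)

```text
time: 10.2
tool_pos: [0.6359, 0.0889, 0.1189]
ee_rot: [3.137, 0.001, 1.594]
wrist_force: [0.1, 0.1, -1.8]
width: 0.0299
finger_force: 30.0
```

carry_out(
  increments=[
    [255,[-3,0,0],0],
    [255,[-3,0,0],0],
    [255,[-3,0,0],0],
    [255,[0,0,0],0],
  ],
)

```text
time: 10.6
tool_pos: [0.6354, 0.0808, 0.1177]
ee_rot: [3.139, 0.0, 1.595]
wrist_force: [-0.1, 0.1, 0.9]
width: 0.0298
finger_force: 30.0
```

carry_out(
  increments=[
    [255,[-3,0,0],0],
    [255,[-2,0,0],0],
    [255,[0,0,0],0],
  ],
)

```text
time: 10.9
tool_pos: [0.6355, 0.0766, 0.1176]
ee_rot: [3.14, -0.001, 1.595]
wrist_force: [-0.2, 1.6, 4.4]
width: 0.0298
finger_force: 30.0
```

```bash
cat >> h.py <<'E'
def ed():
    i=np.float32(robot.snapshot("side"));o=robot.get_obs()
    u,v=proj("side",o["tool_pos"]+[0,0,.005]);u=int(round(u));v=int(round(v))
    print("u,v",u,v,"v0",v-20);g=i[v-20:v+30,u-2:u+2].mean(1);print(g.mean(1).astype(int).tolist());print((g[:,2]-g[:,0]).astype(int).tolist())
E
python3 -c "
from h import *
ed();go((.634,-.25,.22),1.4)"
```

```text
u,v 300 224 v0 204
[172, 137, 133, 132, 98, 123, 136, 70, 73, 100, 106, 104, 103, 106, 124, 132, 98, 56, 36, 32, 29, 29, 29, 28, 29, 28, 31, 39, 56, 68, 66, 67, 63, 71, 73, 71, 69, 72, 77, 72, 62, 61, 58, 56, 55, 50, 62, 110, 149, 156]
[36, 20, 10, 8, 9, 25, 31, 18, 36, 59, 68, 72, 69, 57, 34, 17, 8, 5, 4, 5, 3, 6, 5, 5, 4, 5, 6, 5, 3, 6, 5, 5, 4, 5, 6, 5, 5, 4, 6, 5, 5, 4, 5, 5, 4, 5, 4, 7, 7, 7]
d [-326.4   -9.3 -102.6] twist 0.0 tcp [0.6355 0.0766 0.1176] rpy [ 3.139e+00 -1.000e-03  1.595e+00] t 10.95 w 0.02990809345364478 30.000623166561127 [-0.3  2.3  4.3]
```

```bash
cat >> h.py <<'E'
def model(g,ths,L=.0685):
    for th in ths:
        t=np.radians(th);a=np.array([0,-np.sin(t),np.cos(t)]);n=np.array([0,-np.cos(t),-np.sin(t)]);r=np.array(g)-a*L
        q=[proj("side",r+a*x+n*y)[1] for x,y in((.1,0),(.039,.015),(0,.0195))];print(th,np.round(q,1),np.round(np.diff(q),1))
E
python3 -c "
from h import *
model((.6355,.0766,.1226),(10,15,20,25,30,35),.06)
model((.6345,.1063,.2250),(10,15,20,25,30,35),.06)"
```

```text
10 [216.  234.9 243.5] [18.9  8.6]
15 [217.7 234.2 241.4] [16.5  7.2]
20 [219.5 233.5 239.2] [14.   5.7]
25 [221.3 232.7 236.9] [11.5  4.1]
30 [223.1 231.9 234.5] [8.8 2.6]
35 [224.9 231.  232. ] [6.1 1.1]
10 [169.  192.7 204. ] [23.7 11.2]
15 [170.8 192.1 201.9] [21.4  9.7]
20 [172.6 191.5 199.6] [18.8  8.1]
25 [174.6 190.7 197.3] [16.2  6.5]
30 [176.5 189.9 194.8] [13.4  4.9]
35 [178.5 189.  192.3] [10.5  3.3]
```

carry_out(
  increments=[
    [255,[0,0,-6],0],
    [255,[20,0,0],0],
    [255,[20,0,0],0],
    [255,[0,0,13],0],
    [255,[0,0,13],0],
    [255,[-6,0,0],0],
    [255,[0,0,0],0],
  ],
)

```text
time: 11.65
tool_pos: [0.6332, 0.1082, 0.0947]
ee_rot: [-3.138, 0.001, 1.594]
wrist_force: [-0.5, -0.5, -1.4]
width: 0.0295
finger_force: 30.0
```

carry_out(
  increments=[
    [255,[-3,0,0],0],
    [255,[-3,0,-2],0],
    [255,[0,0,0],0],
  ],
)

```text
time: 11.95
tool_pos: [0.6349, 0.1034, 0.0997]
ee_rot: [3.14, 0.0, 1.594]
wrist_force: [0.7, 0.8, -2.1]
width: 0.0298
finger_force: 30.0
```

carry_out(
  increments=[
    [255,[-3,0,-2],0],
    [255,[-3,0,-2],0],
    [255,[0,0,0],0],
  ],
)

```text
time: 12.25
tool_pos: [0.6347, 0.0979, 0.1032]
ee_rot: [3.141, -0.0, 1.595]
wrist_force: [1.0, 0.5, -1.7]
width: 0.0296
finger_force: 30.0
```

```bash
python3 -c "
from h import *
ed();o=robot.get_obs();print(o['tool_pos'],o['wrist_force']);model(o['tool_pos']+[0,0,.005],(10,15,20,25,30),.06)"
```

```text
u,v 300 219 v0 199
[96, 119, 129, 120, 101, 141, 156, 84, 52, 76, 96, 101, 101, 101, 119, 128, 91, 48, 31, 30, 30, 28, 28, 27, 25, 27, 30, 43, 66, 77, 75, 74, 67, 72, 78, 114, 149, 157, 156, 154, 139, 107, 89, 79, 72, 62, 60, 59, 57, 53]
[18, 14, 8, 7, 14, 32, 35, 22, 22, 42, 52, 56, 54, 45, 28, 16, 7, 6, 4, 3, 3, 4, 4, 4, 6, 6, 5, 4, 5, 5, 6, 6, 4, 6, 7, 6, 7, 6, 7, 8, 7, 6, 5, 5, 5, 6, 4, 5, 5, 5]
[0.63454605 0.09808358 0.10293543] [ 0.35652808  0.81760744 -2.45130642]
10 [211.1 229.6 238.2] [18.6  8.6]
15 [212.7 229.  236.2] [16.3  7.2]
20 [214.4 228.3 234. ] [14.   5.7]
25 [216.1 227.6 231.8] [11.5  4.2]
30 [217.9 226.8 229.5] [8.9 2.8]
```

carry_out(
  increments=[
    [255,[-3,0,-1],0],
    [255,[0,0,0],0],
  ],
)

```text
time: 12.5
tool_pos: [0.6343, 0.0969, 0.1032]
ee_rot: [-3.142, -0.004, 1.596]
wrist_force: [0.2, 4.7, -3.4]
width: 0.0301
finger_force: 30.0
```

carry_out(
  increments=[
    [255,[-3,0,-1],0],
    [255,[0,0,0],0],
  ],
)

```text
time: 12.7
tool_pos: [0.6342, 0.0947, 0.1043]
ee_rot: [-3.141, -0.005, 1.596]
wrist_force: [0.2, 7.0, -3.2]
width: 0.0298
finger_force: 30.0
```

carry_out(
  increments=[
    [255,[-3,0,-1],0],
    [255,[0,0,0],0],
  ],
)

```text
time: 12.9
tool_pos: [0.6341, 0.0918, 0.1053]
ee_rot: [-3.141, -0.005, 1.597]
wrist_force: [0.1, 6.7, -3.7]
width: 0.0298
finger_force: 30.0
```

carry_out(
  increments=[
    [255,[-3,0,-1],0],
    [255,[0,0,0],0],
  ],
)

```text
time: 13.1
tool_pos: [0.6341, 0.0887, 0.1063]
ee_rot: [-3.141, -0.005, 1.597]
wrist_force: [-0.0, 6.7, -2.6]
width: 0.0302
finger_force: 30.0
```

```bash
python3 -c "
from h import *
ed();o=robot.get_obs();print(o['tool_pos'],o['wrist_force']);model(o['tool_pos']+[0,0,.005],(10,15,20,25,30),.06)"
```

```text
u,v 300 222 v0 202
[146, 132, 131, 138, 97, 77, 69, 45, 73, 99, 104, 104, 103, 97, 94, 98, 83, 46, 32, 28, 30, 30, 26, 27, 28, 37, 52, 59, 61, 60, 62, 73, 85, 99, 100, 108, 129, 138, 108, 90, 79, 72, 63, 60, 59, 57, 55, 50, 59, 110]
[38, 27, 11, 9, 5, 10, 15, 11, 34, 57, 68, 71, 68, 58, 34, 14, 7, 4, 5, 5, 4, 2, 4, 5, 5, 5, 5, 5, 4, 5, 4, 5, 7, 7, 6, 5, 6, 6, 5, 5, 4, 6, 4, 5, 5, 4, 4, 5, 5, 7]
[0.63414408 0.08871849 0.10631972] [ 0.03146622  6.11962578 -2.439873  ]
10 [214.  232.6 241.1] [18.6  8.5]
15 [215.6 231.9 239. ] [16.3  7.1]
20 [217.3 231.2 236.9] [13.9  5.6]
25 [219.1 230.5 234.6] [11.4  4.2]
30 [220.9 229.6 232.3] [8.8 2.6]
```

carry_out(
  increments=[
    [255,[-3,0,-1],0],
    [255,[-3,0,-1],0],
    [255,[-2,0,-1],0],
    [255,[0,0,0],0],
  ],
)

```text
time: 13.55
tool_pos: [0.6344, 0.08, 0.1096]
ee_rot: [-3.141, -0.003, 1.596]
wrist_force: [-2.0, 4.6, -1.5]
width: 0.0297
finger_force: 30.0
```

```bash
python3 -c "
from h import *
ed();o=robot.get_obs();print(o['tool_pos'],o['wrist_force']);model(o['tool_pos']+[0,0,.005],(15,20,25,30),.06)"
```

```text
u,v 299 225 v0 205
[174, 139, 132, 131, 88, 52, 35, 54, 80, 99, 104, 104, 105, 101, 97, 92, 67, 38, 31, 28, 26, 27, 26, 35, 49, 61, 61, 58, 65, 84, 98, 100, 100, 100, 96, 92, 99, 106, 101, 89, 85, 83, 81, 79, 76, 86, 125, 153, 158, 158]
[35, 21, 10, 8, 5, 4, 4, 9, 24, 47, 60, 63, 60, 48, 26, 9, 5, 3, 2, 4, 7, 5, 6, 5, 4, 4, 4, 5, 5, 6, 6, 6, 5, 5, 5, 6, 5, 5, 6, 5, 4, 5, 5, 5, 7, 7, 7, 7, 7, 7]
[0.63440909 0.07994863 0.10965855] [-0.88977863  5.08013209 -1.74066868]
15 [218.4 234.7 241.8] [16.3  7.1]
20 [220.2 234.  239.6] [13.8  5.6]
25 [221.9 233.2 237.3] [11.3  4.1]
30 [223.7 232.4 234.9] [8.6 2.5]
```

carry_out(
  increments=[
    [255,[8,0,-4],0],
    [255,[2,0,-26],0],
    [255,[0,0,-45],0],
    [255,[0,0,-45],0],
    [255,[-10,0,-10],0],
    [255,[-40,0,0],0],
    [255,[-45,0,0],0],
    [255,[-45,0,0],0],
  ],
)

```text
time: 14.4
tool_pos: [0.6374, -0.0538, 0.2382]
ee_rot: [-3.14, 0.002, 1.596]
wrist_force: [0.5, 0.2, -1.8]
width: 0.0297
finger_force: 30.0
```

carry_out(
  increments=[
    [255,[-45,0,0],0],
    [255,[-45,0,0],0],
    [255,[-40,0,0],0],
    [255,[-20,0,0],0],
    [255,[0,0,0],0],
    [255,[0,0,0],0],
  ],
)

```text
time: 15.0
tool_pos: [0.6414, -0.2014, 0.2385]
ee_rot: [-3.14, -0.001, 1.595]
wrist_force: [-0.0, -0.2, -2.8]
width: 0.0297
finger_force: 30.0
```

```bash
python3 - <<'E'
from h import *
i=robot.snapshot("side");ps=[]
for k in range(3): robot.snapshot("side");ps.append(robot.get_obs()["tool_pos"])
print(np.round(ps,4));g=np.mean(ps,0)+[0,0,.005]
u,v=proj("side",g).astype(int);print(u,v)
for th in(20,25):model(g,(th,))
x=i[max(v-45,0):v+45,u-45:u+45];print("origin",u-45,max(v-45,0));x=np.uint8(255*(x/255.)**.7)
cv2.imwrite("pics/m8.png",cv2.resize(x,None,fx=6.5,fy=6.5,interpolation=cv2.INTER_CUBIC))
E
```

```text
[[ 0.6418 -0.2002  0.2393]
 [ 0.6419 -0.1999  0.2395]
 [ 0.6419 -0.2     0.2397]]
277 350
20 [353.1 360.2 360.4] [7.1 0.1]
25 [355.5 358.1 355.9] [ 2.6 -2.2]
origin 232 305
```

View pics/m8.png

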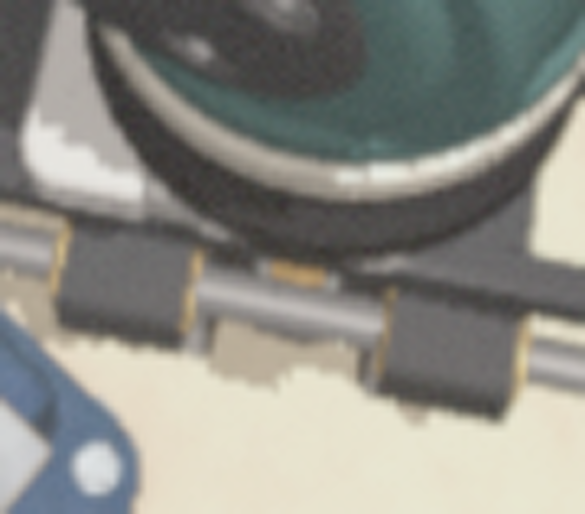

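The stem's brass tip shows at (300,270) in the crop, which is v≈346 in the image and higher than the model predicts. So the coupler has slipped along +y in the pads. I'll solve for tilt and offset from the two views.

```bash
python3 - <<'E'
from h import *
from scipy.optimize import least_squares
A=np.array([.6344,.0799,.1147]);B=np.array([.6419,-.2,.2445])
def f(g,th,dy,dz,fe):
    a=np.array([0,-np.sin(th),np.cos(th)]);n=np.array([0,-np.cos(th),-np.sin(th)]);r=g+[0,dy,dz]-a*.0685
    return [proj("side",r+a*x+n*y)[1] for x,y in fe]
F=((.1,0),(.039,.015))
for vb in(345,346,347):
  for off in (0,1):
    s=least_squares(lambda x:np.r_[np.array(f(A,*x,F))+off-[216,228.7],f(B,*x,F[:1])+off-np.array([vb])],[.4,0,0],x_scale=[.1,.01,.01]);th,dy,dz=s.x
    r=np.array([dy,dz])-.0685*np.array([-np.sin(th),np.cos(th)])
    print(vb,off,np.degrees(th).round(1),(s.x[1:]*1000).round(1),"rim rel grasp y,z",(r*1000).round(1))
E
```

```text
Traceback (most recent call last):
TypeError: can only concatenate list (not "int") to list
```

```bash
cat > fit.py <<'E'
from h import *
from scipy.optimize import least_squares
def f(g,x,fe):
    th,dy,dz=x;a=np.array([0,-np.sin(th),np.cos(th)]);n=np.array([0,-np.cos(th),-np.sin(th)]);r=np.array(g)+[0,dy,dz]-a*.0685
    return np.array([proj("side",r+a*p+n*q)[1] for p,q in fe])
S,G=(.1,0),(.039,.015)
def fit(obs,off=0):
    s=least_squares(lambda x:np.concatenate([f(g,x,fe)+off-np.array(v) for g,fe,v in obs]),[.4,0,0],x_scale=[.1,.01,.01]);th,dy,dz=s.x
    r=np.array([dy,dz])-.0685*np.array([-np.sin(th),np.cos(th)])
    print(off,"th",np.degrees(th).round(1),"dy,dz",(s.x[1:]*1000).round(1),"rim-grasp y,z",(r*1000).round(1),"res",s.fun.round(1))
E
python3 - <<'E'
from fit import *
A=np.array([.6344,.0799,.1147]);B=np.array([.6419,-.2,.2445])
for vb in(345,346,347):
  for off in (0,1): fit([(A,(S,G),(216,228.7)),(B,(S,),(vb,))],off)
E
```

```text
0 th 22.7 dy,dz [9.6 6.4] rim-grasp y,z [ 36.  -56.8] res [0. 0. 0.]
1 th 22.9 dy,dz [10.1  9.3] rim-grasp y,z [ 36.8 -53.8] res [ 0. -0.  0.]
0 th 22.8 dy,dz [7.6 9.5] rim-grasp y,z [ 34.2 -53.6] res [-0. -0. -0.]
1 th 23.0 dy,dz [ 8.1 12.4] rim-grasp y,z [ 34.9 -50.6] res [ 0. -0.  0.]
0 th 22.9 dy,dz [ 5.6 12.5] rim-grasp y,z [ 32.3 -50.5] res [ 0. -0.  0.]
1 th 23.1 dy,dz [ 6.2 15.4] rim-grasp y,z [ 33.1 -47.5] res [ 0. -0.  0.]
```

```bash
python3 - <<'E'
from h import *
s=plane("side",240+200/4,227+172/4,.1016);t=plane("top",255+269/4,103+137/4,.1016);print(s.round(4),t.round(4))
i=robot.snapshot("side");hsv=cv2.cvtColor(i,cv2.COLOR_BGR2HSV)
m=cv2.inRange(hsv,(12,90,110),(32,255,255))[255:285,275:305];n,l,st,c=cv2.connectedComponentsWithStats(m)
for k in range(1,n): print(st[k,4],c[k]+[275,255],plane("side",*(c[k]+[275,255]),.1016).round(4))
t2=robot.snapshot("top");m=cv2.inRange(cv2.cvtColor(t2,cv2.COLOR_BGR2HSV),(8,90,90),(32,255,255))[125:150,310:335];n,l,st,c=cv2.connectedComponentsWithStats(m)
for k in range(1,n): print("top",st[k,4],c[k]+[310,125],plane("top",*(c[k]+[310,125]),.1016).round(4))
P=(s+t)/2;a=np.array([.01,-.4226,.9063]);P=P-.036*a;print("plug",P.round(4))
go(P+.055*a-[0,.034,-.054]-[0,0,.005],1.4)
E
```

```text
[ 0.6341 -0.0146  0.1016] [ 0.6314 -0.0143  0.1016]
top 25 [322.24 136.56] [ 0.6329 -0.0144  0.1016]
plug [0.6323 0.0007 0.069 ]
d [144.   -5.2  71.9] twist 0.1 tcp [ 0.6419 -0.2003  0.2398] rpy [3.141 0.    1.597] t 15.3 w 0.030109112450217933 29.999532401561737 [ 0.7  1.4 -3.1]
```

carry_out(
  increments=[
    [255,[25,-1,0],0],
    [255,[42,-1,0],0],
    [255,[42,-1,0],0],
    [255,[25,-1,15],0],
    [255,[10,0,30],0],
    [255,[0,0,20],0],
    [255,[0,0,7],0],
    [255,[0,0,0],0],
  ],
)

```text
time: 16.1
tool_pos: [0.6335, -0.0573, 0.1663]
ee_rot: [-3.139, -0.0, 1.596]
wrist_force: [0.9, -0.3, -2.1]
width: 0.03
finger_force: 30.0
```

```bash
python3 - <<'E'
from fit import *
i=robot.snapshot("side");ps=[]
for k in range(3): robot.snapshot("side");ps.append(robot.get_obs()["tool_pos"])
g=np.mean(ps,0)+[0,0,.005];print(g.round(4))
h=cv2.cvtColor(i,cv2.COLOR_BGR2HSV);u,v=proj("side",g).astype(int);print(u,v)
m=cv2.inRange(h,(8,80,80),(32,255,255))[v-30:v+20,u-15:u+15];n,l,st,c=cv2.connectedComponentsWithStats(m)
for k in range(1,n):
    if st[k,4]>4: print(st[k],c[k]+[u-15,v-30])
ed(); model(g,(20,25))
E
```

```text
[ 0.635  -0.0582  0.1743]
288 274
[ 5 11  2  4  5] [278.6 256.6]
[13 21  7  5 29] [288.65517241 266.89655172]
u,v 289 275 v0 255
[115, 121, 65, 47, 83, 123, 148, 144, 108, 94, 104, 113, 116, 115, 129, 164, 159, 82, 43, 39, 39, 40, 50, 65, 71, 71, 75, 104, 136, 142, 138, 131, 116, 107, 105, 105, 104, 104, 106, 121, 138, 144, 161, 178, 181, 192, 205, 206, 206, 207]
[5, 6, 6, 4, 5, 7, 9, 7, 7, 29, 67, 80, 78, 69, 40, 12, 9, 7, 5, 6, 7, 7, 7, 6, 6, 6, 6, 9, 10, 11, 11, 10, 9, 9, 9, 9, 10, 10, 11, 23, 35, 37, 37, 35, 35, 35, 34, 34, 33, 32]
20 [272.6 284.7 288.7] [12.1  4. ]
25 [274.3 283.2 285.4] [8.9 2.1]
```

```bash
python3 - <<'E'
from fit import *
A=np.array([.6344,.0799,.1147]);B=np.array([.6419,-.2,.2445]);C=np.array([.635,-.0582,.1743])
for off in (0,1):
    fit([(A,(S,G),(216,228.7)),(B,(S,),(346,)),(C,(S,G),(266.7,277.2))],off)
    fit([(A,(S,G),(216,228.7)),(C,(S,G),(266.7,277.2))],off)
E
```

```text
0 th 23.3 dy,dz [8.  9.1] rim-grasp y,z [ 35.1 -53.9] res [ 0.1 -0.2 -0.  -0.   0.1]
0 th 23.2 dy,dz [8.7 7.9] rim-grasp y,z [ 35.7 -55. ] res [ 0.1 -0.1 -0.1  0.1]
1 th 23.5 dy,dz [ 8.5 12. ] rim-grasp y,z [ 35.8 -50.9] res [ 0.1 -0.1 -0.  -0.   0.1]
1 th 23.4 dy,dz [ 8.9 11.3] rim-grasp y,z [ 36.1 -51.5] res [ 0.1 -0.1 -0.1  0.1]
```

Tilt is about 23°, and the rim is aligned with the plug axis to about 1 mm, 57 mm out. I'll start the insertion.

carry_out(
  increments=[
    [255,[4.2,-1,9.1],0],
    [255,[4.2,0,9.1],0],
    [255,[2.1,0,4.5],0],
    [255,[0,0,0],0],
  ],
)

```text
time: 16.75
tool_pos: [0.6332, -0.0461, 0.1438]
ee_rot: [3.141, -0.002, 1.596]
wrist_force: [2.4, 2.5, -2.0]
width: 0.0298
finger_force: 30.0
```

carry_out(
  increments=[
    [255,[2.1,0,4.5],0],
    [255,[2.1,0,4.5],0],
    [255,[0,0,0],0],
  ],
)

```text
time: 17.05
tool_pos: [0.6335, -0.043, 0.1368]
ee_rot: [3.139, 0.0, 1.595]
wrist_force: [2.1, 1.8, 0.0]
width: 0.0293
finger_force: 30.0
```

carry_out(
  increments=[
    [255,[1.3,0,2.7],0],
    [255,[1.3,0,2.7],0],
    [255,[0,0,0],0],
  ],
)

```text
time: 17.35
tool_pos: [0.6336, -0.0404, 0.1308]
ee_rot: [3.139, 0.0, 1.595]
wrist_force: [4.5, 1.6, 1.8]
width: 0.03
finger_force: 30.0
```

carry_out(
  increments=[
    [255,[0.8,1.5,1.8],0],
    [255,[0.8,0,1.8],0],
    [255,[0,0,0],0],
  ],
)

```text
time: 17.65
tool_pos: [0.6341, -0.0394, 0.1284]
ee_rot: [3.141, 0.001, 1.595]
wrist_force: [-0.9, -0.1, 6.5]
width: 0.0297
finger_force: 30.0
```

carry_out(
  increments=[
    [255,[0.8,0,1.8],0],
    [255,[0.8,0,1.8],0],
    [255,[0,0,0],0],
  ],
)

```text
time: 17.95
tool_pos: [0.6342, -0.0387, 0.1263]
ee_rot: [3.14, 0.003, 1.595]
wrist_force: [-0.6, -1.6, 10.3]
width: 0.0301
finger_force: 30.0
```

carry_out(
  increments=[
    [255,[0.8,0,1.8],0],
    [255,[0.8,0,1.8],0],
    [255,[0,0,0],0],
  ],
)

```text
time: 18.25
tool_pos: [0.6346, -0.0394, 0.1248]
ee_rot: [3.138, 0.007, 1.594]
wrist_force: [-2.9, -6.9, 15.7]
width: 0.0298
finger_force: 30.0
```

carry_out(
  increments=[
    [255,[0.8,0,1.8],0],
    [255,[0.8,0,1.8],0],
    [255,[0,0,0],0],
  ],
)

```text
time: 18.55
tool_pos: [0.635, -0.0398, 0.1227]
ee_rot: [3.136, 0.011, 1.593]
wrist_force: [-3.6, -9.7, 19.8]
width: 0.03
finger_force: 30.0
```

```bash
cat > q.py <<'E'
from fit import *
i=robot.snapshot("side");ps=[]
for k in range(2): robot.snapshot("side");ps.append(robot.get_obs()["tool_pos"])
o=robot.get_obs();g=np.mean(ps,0)+[0,0,.005];print(g.round(4),o["wrist_force"].round(1),o["wrist_torque"].round(2))
P=np.array([.6335,.0007,.069])
for th in(21,25):
  for s in(0,5,10):
    t=np.radians(th);a=np.array([0,-np.sin(t),np.cos(t)]);n=np.array([0,-np.cos(t),-np.sin(t)]);A0=np.array([0,-.4226,.9063])
    print(th,s,[proj("side",P+A0*s/1000+a*p+n*q).round(1).tolist() for p,q in(S,G)])
ed()
E
python3 q.py
```

```text
[ 0.635  -0.0398  0.1277] [-4.5 -9.4 18.5] [-1.49  1.    0.22]
21 0 [[289.8, 265.2], [288.4, 276.4]]
21 5 [[289.8, 265.1], [288.4, 276.4]]
21 10 [[289.7, 265.0], [288.3, 276.4]]
25 0 [[289.1, 269.2], [288.2, 277.9]]
25 5 [[289.0, 269.2], [288.1, 277.9]]
25 10 [[289.0, 269.1], [288.0, 277.9]]
u,v 289 276 v0 256
[39, 52, 67, 67, 61, 63, 94, 136, 149, 118, 94, 98, 114, 123, 146, 149, 117, 111, 95, 57, 41, 41, 49, 62, 69, 72, 94, 124, 137, 134, 127, 112, 103, 102, 102, 101, 100, 103, 117, 144, 177, 200, 201, 201, 202, 202, 202, 203, 203, 203]
[3, 3, 5, 5, 5, 5, 6, 9, 8, 6, 14, 47, 73, 81, 86, 84, 57, 23, 8, 5, 5, 6, 7, 4, 5, 6, 8, 10, 10, 11, 10, 9, 9, 8, 8, 9, 9, 11, 22, 33, 34, 34, 34, 35, 34, 35, 34, 33, 32, 33]
```

The tilt now reads about 25° and the reaction is purely axial, about 23 N. I'll keep pushing.

carry_out(
  increments=[
    [255,[0.8,0,1.8],0],
    [255,[0.8,0,1.8],0],
    [255,[0,0,0],0],
  ],
)

```text
time: 19.05
tool_pos: [0.6353, -0.0396, 0.1213]
ee_rot: [3.134, 0.014, 1.592]
wrist_force: [-5.3, -11.9, 25.6]
width: 0.0298
finger_force: 30.0
```

carry_out(
  increments=[
    [255,[0.8,0,1.8],0],
    [255,[0.8,0,1.8],0],
    [255,[0,0,0],0],
  ],
)

```text
time: 19.35
tool_pos: [0.6355, -0.0386, 0.1201]
ee_rot: [3.133, 0.015, 1.592]
wrist_force: [-8.1, -13.4, 31.8]
width: 0.0301
finger_force: 30.1
```

```bash
python3 q.py | grep -v '^2[15] '
```

```text
[ 0.6355 -0.0386  0.1251] [ -8.  -12.8  32.8] [-2.24  2.11  0.29]
u,v 289 276 v0 256
[40, 61, 83, 82, 70, 78, 105, 138, 148, 110, 90, 100, 113, 120, 139, 143, 118, 114, 110, 94, 55, 45, 45, 53, 67, 70, 81, 113, 136, 135, 127, 112, 103, 102, 102, 102, 101, 103, 118, 145, 177, 199, 201, 202, 201, 201, 202, 202, 203, 203]
[4, 5, 6, 6, 5, 5, 6, 8, 9, 7, 9, 33, 61, 78, 86, 86, 72, 52, 23, 8, 6, 5, 6, 6, 5, 5, 7, 9, 11, 10, 10, 9, 9, 9, 9, 8, 9, 11, 22, 34, 35, 34, 34, 34, 35, 34, 33, 33, 32, 32]
```

carry_out(
  increments=[
    [255,[0,-1.5,0],0],
    [255,[0,-0.5,0],0],
    [255,[0,0,0],0],
  ],
)

```text
time: 19.85
tool_pos: [0.6352, -0.0386, 0.1201]
ee_rot: [3.129, 0.015, 1.592]
wrist_force: [-3.3, -12.9, 28.1]
width: 0.0298
finger_force: 30.0
```

carry_out(
  increments=[
    [255,[0.8,0,1.8],0],
    [255,[0.8,0,1.8],0],
    [255,[0,0,0],0],
  ],
)

```text
time: 20.15
tool_pos: [0.6352, -0.037, 0.118]
ee_rot: [3.128, 0.015, 1.593]
wrist_force: [-6.2, -12.0, 34.7]
width: 0.0305
finger_force: 30.0
```

carry_out(
  increments=[
    [255,[0.8,0,1.8],0],
    [255,[0.8,0,1.8],0],
    [255,[0,0,0],0],
  ],
)

```text
time: 20.45
tool_pos: [0.6351, -0.0349, 0.115]
ee_rot: [3.128, 0.014, 1.593]
wrist_force: [-7.0, -11.4, 36.2]
width: 0.0301
finger_force: 30.0
```

```bash
python3 q.py | grep -v '^2[15] '
```

```text
[ 0.6351 -0.0349  0.12  ] [ -7.1 -12.1  35.9] [-1.95  1.97  0.23]
u,v 289 276 v0 256
[51, 75, 90, 81, 73, 93, 129, 145, 121, 90, 92, 122, 143, 142, 119, 114, 115, 128, 149, 147, 106, 68, 54, 50, 60, 69, 77, 110, 135, 135, 126, 113, 102, 102, 102, 101, 100, 104, 131, 174, 199, 201, 200, 200, 201, 201, 201, 201, 202, 202]
[4, 4, 6, 6, 5, 5, 9, 9, 6, 6, 9, 31, 63, 77, 78, 79, 77, 71, 45, 14, 7, 6, 6, 7, 7, 6, 6, 9, 10, 10, 9, 9, 9, 8, 8, 9, 9, 11, 23, 33, 33, 34, 34, 34, 34, 34, 34, 33, 33, 32]
```

Grip friction is now slipping at about 40 N axial, so the coupler sits against a hard stop, either home or jammed. I'll back off partway and read force against displacement to tell which.

carry_out(
  increments=[
    [255,[-1.7,0,-3.6],0],
    [255,[0,0,0],0],
  ],
)

```text
time: 20.85
tool_pos: [0.635, -0.0351, 0.1151]
ee_rot: [3.13, 0.011, 1.593]
wrist_force: [-2.4, -9.2, 25.8]
width: 0.0299
finger_force: 30.0
```

carry_out(
  increments=[
    [255,[-1.7,0,-3.6],0],
    [255,[0,0,0],0],
  ],
)

```text
time: 21.05
tool_pos: [0.6348, -0.0352, 0.1151]
ee_rot: [3.132, 0.008, 1.593]
wrist_force: [2.3, -6.3, 16.3]
width: 0.0297
finger_force: 30.0
```

carry_out(
  increments=[
    [255,[-1.7,0,-3.6],0],
    [255,[0,0,0],0],
  ],
)

```text
time: 21.25
tool_pos: [0.6341, -0.036, 0.1163]
ee_rot: [3.135, 0.006, 1.594]
wrist_force: [2.0, -3.5, 7.4]
width: 0.03
finger_force: 30.0
```

carry_out(
  increments=[
    [255,[-1.7,0,-3.6],0],
    [255,[0,0,0],0],
  ],
)

```text
time: 21.45
tool_pos: [0.6336, -0.0372, 0.1187]
ee_rot: [3.137, 0.005, 1.594]
wrist_force: [2.6, -3.9, 6.4]
width: 0.0299
finger_force: 30.0
```

carry_out(
  increments=[
    [255,[-1.7,0,-3.6],0],
    [255,[0,0,0],0],
  ],
)

```text
time: 21.65
tool_pos: [0.6333, -0.0377, 0.1201]
ee_rot: [3.139, 0.002, 1.594]
wrist_force: [3.9, -1.9, 2.2]
width: 0.0296
finger_force: 30.0
```

The unloading curve settles it. From 36 N to about 16 N the coupler didn't move (hard stop). Then a roughly 10 N spring lifted it about 5.5 mm: the valve pin. So it was home and had snapped on. I'll press it back home.

carry_out(
  increments=[
    [255,[1.7,0.5,3.6],0],
    [255,[1.7,0,3.6],0],
    [255,[1.7,0,3.6],0],
    [255,[0,0,0],0],
  ],
)

```text
time: 22.05
tool_pos: [0.6336, -0.0352, 0.115]
ee_rot: [3.136, 0.009, 1.594]
wrist_force: [-3.0, -6.9, 19.0]
width: 0.0298
finger_force: 30.0
```

carry_out(
  increments=[
    [255,[1.7,0,3.6],0],
    [255,[0,0,0],0],
    [255,[0,0,0],0],
    [255,[0,0,0],0],
  ],
)

```text
time: 22.45
tool_pos: [0.634, -0.0351, 0.1149]
ee_rot: [3.134, 0.012, 1.593]
wrist_force: [-6.6, -10.4, 28.4]
width: 0.03
finger_force: 30.0
```

```bash
python3 q.py
```

```text
[ 0.634  -0.0351  0.1199] [ -7.3 -11.   28.4] [-1.81  1.45  0.25]
21 0 [[289.8, 265.2], [288.4, 276.4]]
21 5 [[289.8, 265.1], [288.4, 276.4]]
21 10 [[289.7, 265.0], [288.3, 276.4]]
25 0 [[289.1, 269.2], [288.2, 277.9]]
25 5 [[289.0, 269.2], [288.1, 277.9]]
25 10 [[289.0, 269.1], [288.0, 277.9]]
u,v 289 276 v0 256
[42, 66, 88, 84, 70, 84, 115, 140, 137, 100, 93, 111, 129, 144, 138, 117, 115, 115, 116, 112, 100, 69, 58, 50, 57, 67, 75, 107, 135, 134, 127, 112, 102, 101, 101, 101, 99, 104, 130, 174, 199, 201, 200, 201, 201, 201, 201, 202, 202, 203]
[4, 5, 6, 6, 5, 5, 7, 8, 8, 6, 7, 22, 59, 84, 86, 81, 79, 74, 49, 14, 6, 6, 5, 6, 5, 5, 6, 8, 10, 10, 9, 10, 9, 9, 9, 9, 9, 11, 24, 34, 33, 34, 34, 34, 35, 35, 34, 32, 32, 33]
```

carry_out(
  increments=[
    [255,[0,-1,0],0],
    [255,[0,0,0],0],
    [255,[0,0,0],0],
  ],
)

```text
time: 22.95
tool_pos: [0.6339, -0.0352, 0.1149]
ee_rot: [3.131, 0.012, 1.593]
wrist_force: [-4.4, -10.4, 26.8]
width: 0.0299
finger_force: 30.0
```

```bash
python3 -c "
from h import *
i=robot.snapshot('side');h=cv2.inRange(cv2.cvtColor(i,cv2.COLOR_BGR2HSV),(8,80,80),(32,255,255))[262:280,280:300];m=cv2.moments(h,True);print(280+m['m10']/m['m00'],262+m['m01']/m['m00'])
o=robot.get_obs();print(o['tool_pos'],o['wrist_force'],o['finger_force'])
print(robot.close_job())"
```

```text
289.9024390243902 270.4390243902439
[ 0.63393582 -0.03515871  0.11495044] [ -3.5195889  -10.65214094  27.25006455] 30.00815749168396
the job is handed in; nothing more can be done
None
```

I handed the job in at about 23 s with the coupler still gripped (30 N) and pressed home on the plug; force readings show a hard stop and the valve spring pushing back, the camera puts the tilt within about 2° of the plug, and no verdict came back.

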